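# Fit the splined drive roller on the label dispenser and hold it home

### The arm

A 6-joint arm with a two-finger parallel gripper is mounted at the origin on a cart in front of the work surface, level with it; the furniture and walls round the work are solid. World frame = base frame: x ahead of the robot, y to its left, z up, the work surface at z = 0. Lengths are in m, angles in rad, forces in N, time in s.
With the tool pointing down it reaches from about 0.375 to 0.9 m from the base axis. Payload 3.1 kg.
Tool frame: the origin (TCP) lies between the finger pads; the fingertips stand 11 mm ahead of it and the grasp point (between the pads) lies 8 mm behind it; z points along the fingers, y is the line along which they close (so a half turn about z gives the same grasp; the last joint's range is limited). The gripper opens to 87 mm and grips with 3 to 60 N. Pads are 19 mm wide; open, the fingers measure 117 mm over their backs; the gripper's body (75 mm by 190 mm) begins 51 mm behind the grasp point.
Start: joints at [1.083, 0.527, 1.433, -0, 1.181, -0.178], TCP at [0.191, 0.595, 0.234] pointing down, gripper open.
Joint ranges: [-3.08, 3.08], [-0.75, 2.2], [0.22, 2.44], [-1.43, 4.57], [0, 2.65], [-2.85, 2.85]. Speed limits (rad/s): [2.79, 2.79, 3.14, 3.14, 3.14, 3.14].

### API

Orientations are given as a unit quaternion [x, y, z, w].
In Python, from rig import get_obs, camera, hand_in gives the robot as it stands.
- The arm moves only by the shell command python3 -m pendant 'ROWS' [FORCE]. ROWS is JSON, a list that holds one entry, the list of rows, each a list of 7 numbers: the shift along the tool's x, y, z in m, then the turn, a rotation vector about the tool's x, y, z in degrees, then the opening, from 0 (shut) to 1 (fully open). In form: [[[x, y, z, ax, ay, az, fingers], ...]]. A call has exactly 5 rows; each row shifts and turns the commanded pose from where the row before left it, along the tool's axes as they then stand; what a row does not reach is not made up. A row lasts 1/8 s, in which the tool goes at most 62.5 mm and 10.7 degrees, less where a joint would pass 70% of its speed; a pose out of reach is approached as far as the arm can. A call with a gripper value outside its range is refused whole. The fingers move at their own pace and stop on an object; FORCE is the grip in N (left out, the last holds). Time passes only in rows, so rows that do not move let the fingers close, or fill a call up. It gives the time, the measured TCP pose, the force, the opening and the grip force at its end, in the units of the state.
- get_obs(): the state, without advancing time (a new reading comes with each control period).
- camera(name): name is "scene" or "top" or "wrist"; returns a dict with "img" (400x640x3 uint8, red, green, blue), "intrinsics" (3x3 intrinsics, pixels), "R" (3x3) and "t" (3): a world point X has camera coordinates R X + t; the wrist camera has in their place "T_tool_cam" (4x4, takes a point from camera to tool coordinates, whose origin is the TCP and whose axes are the flange's). Camera axes: x right, y down, z forward; pixel columns grow to the right and rows downward; lengths in m; the calibration is good to about 2 mm. A picture is of the moment at which its call begins: read the wrist's pose just before it. There is no depth.
- hand_in(): hands the job in; it is judged then, once.
The state is a dict: "time": time; "q": joint angles; "joint_velocities": joint speeds; "joint_torque": joint torques, N m; "position": TCP position; "tool_rot": TCP orientation; "ft_force": force on the tool from outside, world axes, zero at the start; "moment": the same for the moment, N m; "grip_width": finger opening in m; "grip_force": force on a finger pad.
Only numpy, scipy, OpenCV 4.12 (cv2) and the standard library are available. Lean on these libraries where they do the work, as an engineer would, in place of code of your own. Each camera call takes 0.05 s, during which the arm holds its last target. There are 200 camera calls.

### The job

The label dispenser needs its drive roller back: swing the pinch arm well clear of the spindle, take the roller with the star-shaped, six-slotted bore from the tray, lower it over the upright splined spindle, turn it until the splines mesh and push it fully home, so that the sprung collar under it is pressed right down. Finish while still gripping the roller and pressing it down: do not let go, a colleague snaps the retaining clip in while you hold it. Leave the round-bored roller and the other things on the bench as they are.

Things in the scene. Friction and masses are not known exactly. Their poses are not given: they have to be found in the camera images.
- labeller: label dispenser, grey box 200 (x) x 300 (y) x 50 mm tall, fixed, on a plywood riser (top 128 mm above the bench); its top is the deck. -x side with the controls faces the robot. A white label roll (top 58 mm above the deck) lies on the left half; two guide posts and a peel blade (up to 54 mm) stand 60 mm or more from the spindle. Origin: centre of the underside; z up.
- spline_ends (a point): on the upright splined spindle's axis at the upper ends of its splines, 40 mm above the deck. z up; x points along a spline (every 60 deg) and turns with the spindle. Below: 18 mm core with six ribs 5 mm wide, 27 mm across, ends bevelled. Above: plain 18 mm pilot 28 mm long, last 6 mm tapered to 10 mm, clip groove 16.5 to 19 mm up. Stiff gearbox: turns only above 0.6 N m.
- collar (a joint): sprung brass-coloured thrust collar, 36 mm in diameter, round the spindle below the roller: m of travel pressed down, 0 = up (its top face 24 mm below spline_ends), 0.008 = fully down (32 mm below). It starts to move at about 3 N and takes about 8.5 N to press fully down, then meets a hard stop.
- drive_roller: the roller to fit: black ribbed rubber on an aluminium hub, 46 mm diameter, 45 mm tall, about 0.15 kg, upright in the tray. Origin: centre of the underside, z along the axis. Star-shaped through bore: six slots (31 mm across), six lobes 4 mm wide between them reaching in to 21 mm diameter. x points along a slot (every 60 deg).
- idler_roller: the other roller in the tray, not to be fitted: 46 mm in diameter, 45 mm tall, smooth rubber on a white plastic hub with a round 9 mm bore. Origin: centre of its underside.
- spares_tray: shallow grey tray, 190 x 110 mm, rim 18 mm high, floor 4 mm thick, fixed on the plywood riser; the two rollers stand in it about 90 mm apart along its long (x) side, in either order. Origin: centre of its underside.
- pinch_arm (a joint): swing arm with the pinch roller: rad, 0 = in against the spindle, grows clockwise seen from above, away from the spindle to the rear, stop at 1.5. It stays where left; about 1.3 N at its thumb pin moves it. At 0 to 0.3 it is in the drive roller's way; well clear is beyond 1.0.
- pinch_pin (a point): centre of the top end of the thumb pin on the pinch arm's free end, 78 mm above the deck: upright steel pin 12 mm in diameter, 21 mm long, above the pinch roller (24 mm diameter, 12 to 57 mm above the deck). 63 mm from the hinge axis.
- pinch_hinge (a point): point on the upright hinge axis of the pinch arm, on the deck; the arm's boss there is 24 mm tall.
- mug: dark mug with a handle, 106 mm tall, on the bench at the left, a bystander.
- terminal: black handheld terminal, 149 x 72 x 23 mm, on the riser right of the dispenser, a bystander.
- cutter: yellow box cutter, 172 mm long, lying on the riser left of the tray, a bystander.
- marker: black-capped marker pen, 138 mm long, on the riser behind the tray, a bystander.
- carton: small brown taped carton, 89 x 120 x 58 mm, on the riser left behind the tray, a bystander.
- tags: banded pile of hang tags, 91 x 56 x 19 mm, on the riser right of the dispenser, a bystander.
- roller_top (a point): centre of the drive roller's top face, 45 mm above its origin. The roller meshes when its x axis lies along a spline, within 5 deg, any multiple of 60 deg. Turned wrongly it slides over the pilot but its underside stops at spline_ends; fully home its underside is 32 mm below spline_ends and this point 13 mm above.

How it is judged:
On the way, in this order (a step that is already met when the one before it is completed fails the run):
1. the pinch arm is swung well clear of the spindle, the drive roller not yet on (value of joint pinch_arm above 1 rad and horizontal distance between drive_roller and spline_ends above 0.05 m), for 0.2 s.
2. the drive roller is upright over the spindle's pilot (horizontal distance between drive_roller and spline_ends below 0.005 m and z of drive_roller in the frame of spline_ends below 0.02 m and angle between drive_roller's own z axis and vertical below 0.12 rad), for 0.1 s.
3. the drive roller is meshed and home, the collar pressed down (z of drive_roller in the frame of spline_ends below -0.0295 m and value of joint collar above 0.006 m), for 0.2 s.
At the end, for the whole second after the job is handed in: Roller on the spindle: axes within 4 mm and 0.1 rad, underside at least 29.5 mm below the spline ends (32 = home), collar pressed at least 6 of 8 mm, fingers on the roller with over 3 N; pinch arm beyond 0.9 rad; round-bored roller within 40 mm of its start (all of step 3 and horizontal distance between drive_roller and spline_ends below 0.004 m and angle between the z axis of drive_roller and the z axis of spline_ends, either way round below 0.1 rad and contact force between the fingers and drive_roller above 3 N and value of joint pinch_arm above 0.9 rad and distance of idler_roller from where it was at the start of the episode below 0.04 m); the arm keeps its last pose, push and grip.
It fails at once if the round-bored roller is moved by more than 60 mm (distance of idler_roller from where it was at the start of the episode above 0.06 m).
It fails at once if one of the loose things on the bench is moved by more than 50 mm (distance of any of mug, terminal, cutter, marker, carton, tags from where it was at the start of the episode above 0.05 m).
It also fails if it takes over 51 s, if anything falls off the work surface, if the arm or the gripper's body presses on something with over 40 N, if the wrist force passes 120 N, or if a joint passes its speed limit or range.

## Working session

There is one attempt and no reset: what is moved stays moved. The work goes in short steps, Python scripts to look and compute and a shell command to move; the robot and the scene stay as the last step left them, time stands still between calls to the robot, and variables do not carry over. Pictures are saved under pics/ and viewed, at most 10 in all, crops included, and the job is handed in when it is done.

```bash
mkdir -p pics; ls
python3 - <<'E'
from rig import get_obs,camera
import cv2,numpy as np,pickle
print(get_obs())
for n in("scene","top"):
    c=camera(n);pickle.dump(c,open(f"pics/{n}0.pkl","wb"))
    print(n,c["intrinsics"],c["R"],c["t"])
    cv2.imwrite(f"pics/{n}0.png",c["img"][:,:,::-1])
print(camera("wrist")["T_tool_cam"],camera("wrist")["intrinsics"])
E
```

```text
pics
{'time': 0.0, 'q': array([ 1.08249754e+00,  5.28448406e-01,  1.43387906e+00, -1.33351911e-05,
        1.18133770e+00, -1.78483996e-01]), 'joint_velocities': array([ 0.00035869,  0.00084365, -0.00118888, -0.00070384,  0.00056908,
       -0.00169208]), 'joint_torque': array([-1.17540923e-03, -4.40052545e+01, -1.76586431e+01,  6.31208997e-02,
        5.82629757e-02, -1.56491142e-04]), 'position': array([0.19019285, 0.59464385, 0.23258988]), 'tool_rot': array([ 1.54286013e-01,  9.88025684e-01, -9.81212683e-04, -3.33287232e-04]), 'ft_force': array([ 1.02119496, -0.45601918,  0.45722692]), 'moment': array([ 0.01861342,  0.0373068 , -0.06865425]), 'grip_force': 0.0, 'grip_width': 0.08721855344516168}
scene [[391.28434495   0.         315.86957265]
 [  0.         391.28434495 201.59996162]
 [  0.           0.           1.        ]] [[ 0.75405517 -0.65680452 -0.00293792]
 [-0.44895577 -0.51215579 -0.73221251]
 [ 0.47941581  0.55344762 -0.6810699 ]] [-0.34388566  0.44481993  1.05255948]
top [[408.38377277   0.         314.48430898]
 [  0.         408.38377277 198.21608868]
 [  0.           0.           1.        ]] [[ 0.00253205 -0.99993685  0.01094918]
 [-0.98758268 -0.00422037 -0.15704345]
 [ 0.15707974 -0.01041557 -0.987531  ]] [0.12711356 0.57579009 1.4309951 ]
[[-6.99089295e-04 -9.62148538e-01 -2.72524681e-01  7.55130772e-02]
 [ 9.99999175e-01 -3.79074642e-04 -1.22690762e-03 -8.80749077e-05]
 [ 1.07716017e-03 -2.72525314e-01  9.62148010e-01 -1.51348046e-01]
 [ 0.00000000e+00  0.00000000e+00  0.00000000e+00  1.00000000e+00]] [[316.74018007   0.         320.25233918]
 [  0.         316.74018007 196.43240059]
 [  0.           0.           1.        ]]
```

View pics/top0.png

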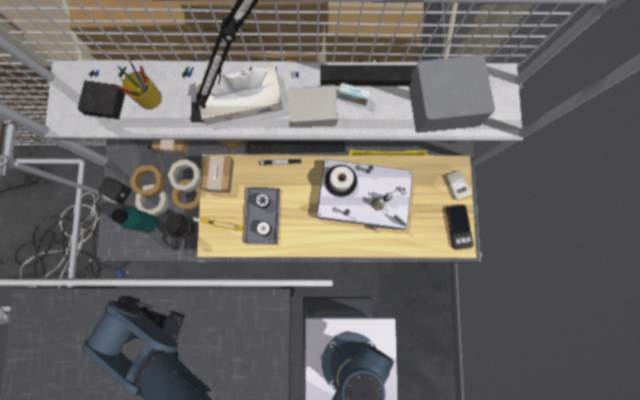

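View pics/scene0.png

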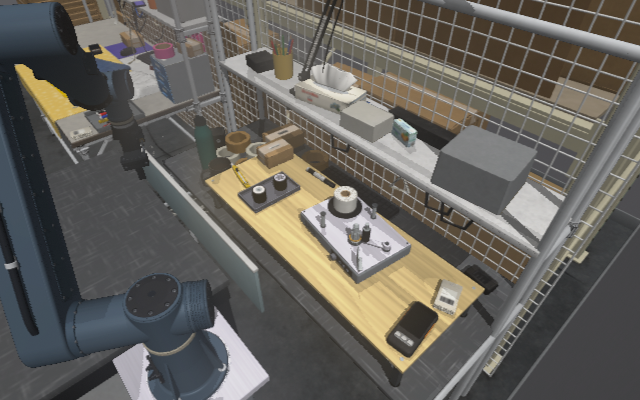

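The top view shows the tray at (262,215) with rollers at (263,200) and (263,229), and the dispenser at (365,195) with the label roll at (340,180). A screen bar runs along row 283 between the arm and the tray. I'll zoom in next.

```bash
cat > h.py <<'E'
import pickle,numpy as np,cv2
def load(n): return pickle.load(open(f"pics/{n}.pkl","rb"))
def ray(c,u,v):
    K,R,t=c["intrinsics"],np.array(c["R"]),np.array(c["t"])
    d=R.T@np.linalg.solve(K,[u,v,1.]); return -R.T@t,d/np.linalg.norm(d)
def atz(c,u,v,z):
    o,d=ray(c,u,v); return o+d*(z-o[2])/d[2]
def tri(*obs):
    A=np.zeros((3,3));b=np.zeros(3)
    for c,u,v in obs:
        o,d=ray(c,u,v);P=np.eye(3)-np.outer(d,d);A+=P;b+=P@o
    X=np.linalg.solve(A,b); return X,[np.linalg.norm((np.eye(3)-np.outer(d,d))@(X-o)) for o,d in [ray(*q) for q in obs]]
def proj(c,X):
    p=c["intrinsics"]@(np.array(c["R"])@np.array(X)+c["t"]); return p[:2]/p[2]
E
python3 - <<'E'
from h import *
t=load("top0");s=load("scene0")
def crop(c,x,y,w,h,k): return cv2.resize(c["img"][y:y+h,x:x+w,::-1],None,fx=k,fy=k,interpolation=cv2.INTER_CUBIC)
a=crop(t,240,155,180,100,4.4);b=crop(s,225,155,190,125,4.2)[:,:792]
b=crop(s,230,160,198,40,4) if 0 else crop(s,230,165,198,115,4)
a=crop(t,235,155,198,90,4)
im=np.vstack([a[:360],b]);print(im.shape)
im=cv2.resize(im,None,fx=600/im.shape[0],fy=600/im.shape[0]) if im.shape[0]>600 else im
print(im.shape);cv2.imwrite("pics/c1.png",im)
for n,u,v,z in [("bar L",200,283,.3),("bar R end",332,283,.3),("bar R end",332,283,.2),("shelf front",300,137,.5),("shelf",300,137,.4)]: print(n,z,atz(t,u,v,z))
for n,u,v in [("panel top right corner",262,264),("panel bottom",262,305)]:
  for z in (0,.1,.2,.3): print(n,z,atz(s,u,v,z))
E
```

```text
(820, 792, 3)
(600, 580, 3)
bar L 0.3 [0.28636578 0.46052422 0.3       ]
bar R end 0.3 [0.28713227 0.08056283 0.3       ]
bar R end 0.2 [0.28244032 0.07524939 0.2       ]
shelf front 0.5 [0.66052281 0.17112922 0.5       ]
shelf 0.4 [0.69215219 0.1737923  0.4       ]
panel top right corner 0 [0.35147169 0.15372013 0.        ]
panel top right corner 0.1 [0.31334883 0.08321954 0.1       ]
panel top right corner 0.2 [0.27522596 0.01271895 0.2       ]
panel top right corner 0.3 [ 0.2371031  -0.05778164  0.3       ]
panel bottom 0 [0.26056961 0.02532917 0.        ]
panel bottom 0.1 [ 0.23117425 -0.03284461  0.1       ]
panel bottom 0.2 [ 0.20177889 -0.0910184   0.2       ]
panel bottom 0.3 [ 0.17238352 -0.14919218  0.3       ]
```

View pics/c1.png

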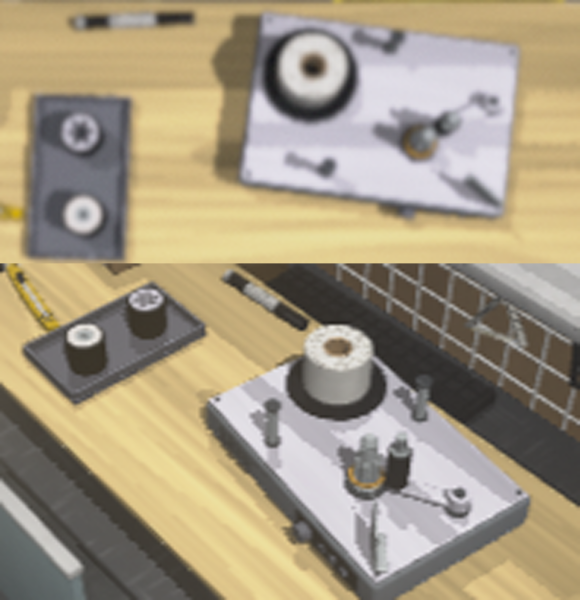

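Run:
```python
from h import *
t=load("top0");s=load("scene0");k=2.927
T=lambda u,v:(t,u/k+235,v/k+155)
S=lambda u,v:(s,u/k+230,(v-263.4)/k+165)
for n,a,b in [("drive top",T(82,132),S(147,298)),("idler top",T(83,214),S(85,333)),("spindle tip",T(430,130),S(368,437)),("pin tip",T(453,116),S(402,434)),("hinge",T(488,103),S(459,495)),
 ("labelroll top",T(313,66),S(340,342)),("deck c near R",T(501,214),S(380,597)),("deck c near L",T(243,183),S(208,400)),("deck far R",T(518,46),S(527,495)),
 ("panel corner",(t,332,283),(s,262,268)),("shelf front L",(t,47,138),(s,222,62)),("shelf front R",(t,521,136),(s,546,245))]:
  print(n,*[np.round(x,4) for x in tri(a,b)], "collar" if 0 else "")
print("collar",atz(*T(420,144),.194),atz(*S(365,480),.194))
```

```text
drive top [0.549  0.2978 0.1796] [0.0023 0.0023] 
idler top [0.4573 0.2946 0.1792] [0.0024 0.0024] 
spindle tip [ 0.5394 -0.0784  0.2448] [0.0015 0.0015] 
pin tip [ 0.5551 -0.1029  0.2564] [0.0015 0.0015] 
hinge [ 0.5828 -0.1567  0.1932] [0.0041 0.0041] 
labelroll top [0.6134 0.0427 0.2415] [0.0035 0.0035] 
deck c near R [ 0.4608 -0.1745  0.1574] [0.0025 0.0025] 
deck c near L [0.493  0.1172 0.1792] [0.0031 0.0031] 
deck far R [ 0.649  -0.1945  0.1768] [0.0006 0.0006] 
panel corner [0.2885 0.0652 0.1166] [0.0115 0.0115] 
shelf front L [0.7092 0.9084 0.3455] [0.0084 0.0084] 
shelf front R [ 0.7174 -0.4771  0.3641] [0.0098 0.0098] 
collar [ 0.53287554 -0.07692006  0.194     ] [ 0.53121133 -0.08502036  0.194     ]
```

The two rollers stand at about (0.549,0.298) and (0.457,0.295); the farther one has the star bore. The spindle is near (0.538,-0.079) and the pin near (0.555,-0.103). Triangulated heights agree with the text, so I'll move over the dispenser.

```bash
python3 -m pendant '[[[0,0,-0.06,0,0,-8.9,0],[0,0,-0.06,0,0,-8.9,0],[-0.026,-0.054,0,0,0,0,0],[-0.026,-0.054,0,0,0,0,0],[-0.026,-0.054,0,0,0,0,0]]]' 20
python3 -m pendant '[[[-0.026,-0.054,0,0,0,0,0],[-0.026,-0.054,0,0,0,0,0],[-0.026,-0.054,0,0,0,0,0],[-0.026,-0.054,0,0,0,0,0],[-0.026,-0.054,0,0,0,0,0]]]'
python3 -m pendant '[[[-0.026,-0.054,0,0,0,0,0],[-0.026,-0.054,0,0,0,0,0],[-0.026,-0.054,0,0,0,0,0],[-0.026,-0.054,0,0,0,0,0],[-0.026,-0.054,0,0,0,0,0]]]'
cat >> h.py <<'E'
def wrist(name):
    from rig import get_obs,camera
    from scipy.spatial.transform import Rotation as Ro
    o=get_obs();c=camera("wrist");T=np.eye(4);T[:3,:3]=Ro.from_quat(o["tool_rot"]).as_matrix();T[:3,3]=o["position"]
    M=np.linalg.inv(T@np.array(c["T_tool_cam"]));d=dict(img=c["img"],intrinsics=np.array(c["intrinsics"]),R=M[:3,:3],t=M[:3,3])
    pickle.dump(d,open(f"pics/{name}.pkl","wb"));cv2.imwrite(f"pics/{name}.png",c["img"][:,:,::-1])
    print("t",o["time"],"p",o["position"].round(4),"rot",Ro.from_quat(o["tool_rot"]).as_matrix().round(3).tolist(),"F",o["ft_force"].round(1),"grip",o["grip_width"],o["grip_force"]);return d
E
python3 -c "
from h import *
d=wrist('w1')
for X in [(.538,-.079,.246),(.538,-.079,.218),(.555,-.103,.256),(.583,-.157,.2)]:print(proj(d,X))"
```

```text
time: 0.82
position: [0.269, 0.4317, 0.3536]
tool_rot: [-0.001, 1.0, 0.0, 0.0]
ft_force: [1.9, -0.3, 0.3]
grip_width: 0.0446
grip_force: 0.0
time: 1.45
position: [0.3993, 0.1616, 0.3537]
tool_rot: [-0.0, 1.0, 0.0, 0.0]
ft_force: [0.7, 0.1, 0.0]
grip_width: 0.0017
grip_force: 0.0
time: 2.08
position: [0.5296, -0.1083, 0.3535]
tool_rot: [-0.0, 1.0, 0.0, 0.0]
ft_force: [0.6, 0.3, -0.1]
grip_width: 0.0003
grip_force: 0.0
t 2.075 p [ 0.5296 -0.1083  0.3535] rot [[-1.0, -0.0, 0.0], [-0.0, 1.0, 0.0], [-0.0, 0.0, -1.0]] F [ 0.6  0.3 -0.1] grip 0.0002638630839432485 0.0
[354.51118021 208.42068397]
[351.43952424 199.25814788]
[326.66500364 231.29281814]
[273.42330131 236.04471678]
```

View pics/w1.png

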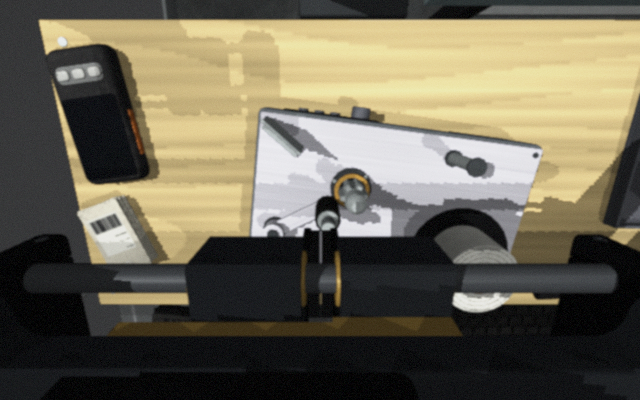

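```bash
python3 -m pendant '[[[0.01,-0.003,0.025,0,0,0,0],[0.01,-0.003,0.025,0,0,0,0],[0,0,0,0,0,0,0],[0,0,0,0,0,0,0],[0,0,0,0,0,0,0]]]'
python3 -c "
from h import *
d=wrist('w2')
for X in [(.538,-.079,.246),(.538,-.079,.218),(.555,-.103,.256),(.583,-.157,.2)]:print(proj(d,X))
cv2.imwrite('pics/w2c.png',cv2.resize(d['img'][150:270,250:410,::-1],None,fx=5,fy=5,interpolation=cv2.INTER_CUBIC))"
```

```text
time: 2.75
position: [0.5102, -0.1126, 0.3048]
tool_rot: [-0.001, 1.0, -0.001, 0.001]
ft_force: [0.3, 0.2, 0.2]
grip_width: 0.0003
grip_force: 0.0
t 2.75 p [ 0.5102 -0.1126  0.3048] rot [[-1.0, -0.001, 0.003], [-0.001, 1.0, -0.001], [-0.003, -0.001, -1.0]] F [0.3 0.2 0.2] grip 0.0003243098732464394 0.0
[366.5790302  254.23893596]
[361.80522182 238.71556253]
[333.81906782 282.27983387]
[271.43883179 276.49742719]
```

View pics/w2c.png

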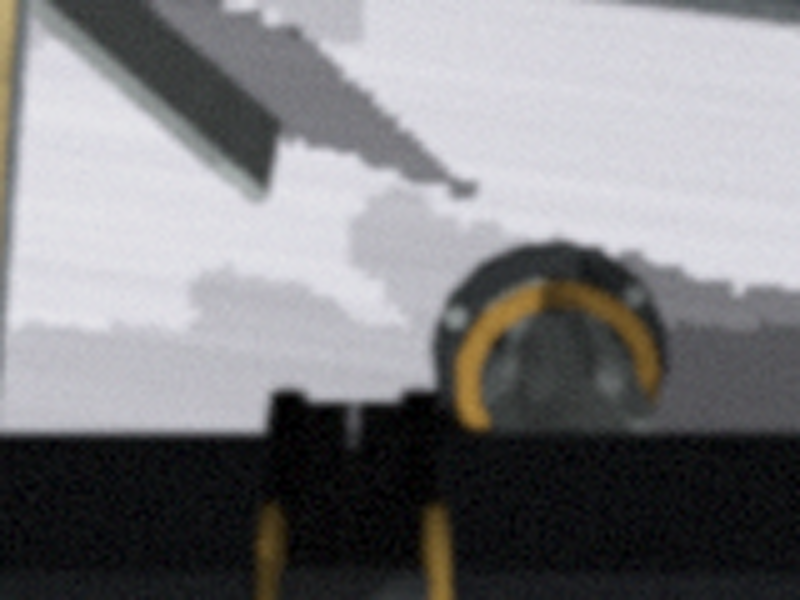

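The wrist image shows the collar ring centred near (361,227), which puts the spindle axis at about (0.538,-0.076). The closed fingers sit over the pin's robot side. I'll lower and push the pin back along its arc.

```bash
python3 -m pendant '[[[0,0.002,0.026,0,0,0,0],[0,0.002,0.026,0,0,0,0],[-0.017,0,0,0,0,0,0],[-0.017,0,0,0,0,0,0],[-0.017,0.002,0,0,0,0,0]]]'
python3 -m pendant '[[[-0.017,0,0,0,0,0,0],[-0.017,0,0,0,0,0,0],[-0.017,-0.008,0,0,0,0,0],[0,-0.004,0,0,0,0,0],[0,0,0,0,0,0,0]]]'
python3 -m pendant '[[[0.02,0,0,0,0,0,0],[0.01,0,-0.03,0,0,0,1],[0.04,0.02,-0.06,0,0,0,1],[0.04,0.02,0,0,0,0,1],[0,0,0,0,0,0,1]]]'
python3 -c "
from h import *
d=wrist('w3')
for X in [(.538,-.077,.246),(.538,-.077,.218),(.626,-.113,.256),(.583,-.157,.2)]:print(proj(d,X))"
```

```text
time: 3.42
position: [0.5595, -0.1055, 0.2515]
tool_rot: [-0.001, 1.0, 0.001, -0.002]
ft_force: [-2.5, 0.6, 0.2]
grip_width: 0.0003
grip_force: 1.0
time: 4.05
position: [0.6112, -0.1184, 0.2518]
tool_rot: [-0.0, 1.0, -0.0, 0.0]
ft_force: [0.7, 0.1, 0.4]
grip_width: 0.0005
grip_force: 0.0
time: 4.68
position: [0.5044, -0.0797, 0.3327]
tool_rot: [-0.001, 1.0, 0.0, -0.0]
ft_force: [0.0, 0.2, 0.1]
grip_width: 0.0327
grip_force: 0.0
t 4.675 p [ 0.5044 -0.0797  0.3327] rot [[-1.0, -0.002, -0.0], [-0.002, 1.0, 0.001], [0.0, 0.001, -1.0]] F [0.  0.2 0.1] grip 0.032745812214163485 0.0
[323.64159632 245.67355941]
[323.3326763  232.58956376]
[281.58471635 344.45256743]
[242.61497506 267.70747134]
```

View pics/w3.png

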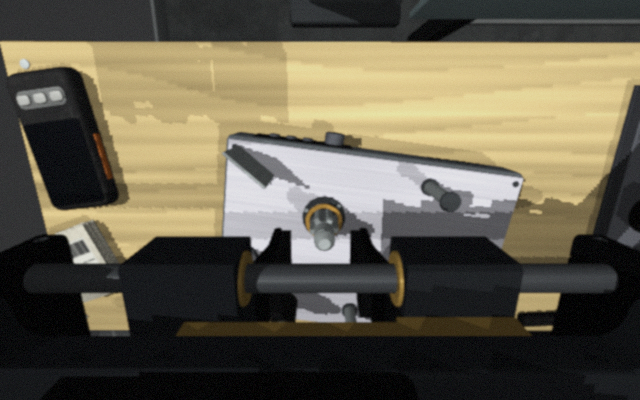

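```bash
python3 -m pendant '[[[-0.02,0.002,0.01,0,0,0,1],[-0.02,0.002,0.012,0,0,0,1],[0,0,0,0,0,0,1],[0,0,0,0,0,0,1],[0,0,0,0,0,0,1]]]'
python3 - <<'E'
from h import *
from rig import camera
d=wrist('w4')
for X in [(.536,-.0765,.246),(.536,-.0765,.218),(.536,-.0765,.194)]:print(proj(d,X))
c=camera("scene");pickle.dump(c,open("pics/scene1.pkl","wb"))
f=lambda im,x,y,w,h,k:cv2.resize(im[y:y+h,x:x+w,::-1],None,fx=k,fy=k,interpolation=cv2.INTER_CUBIC)
u,v=np.round(proj(d,(.536,-.0765,.21))).astype(int);print(u,v)
cv2.imwrite("pics/m1.png",np.hstack([f(d["img"],u-33,v-40,66,80,7.5)[:600],f(c["img"],320,190,60,120,5)]))
E
```

```text
time: 5.35
position: [0.5474, -0.0779, 0.3101]
tool_rot: [-0.0, 1.0, -0.0, 0.0]
ft_force: [-0.1, 0.0, 0.2]
grip_width: 0.0838
grip_force: 0.0
t 5.35 p [ 0.5474 -0.0779  0.3101] rot [[-1.0, -0.001, 0.0], [-0.001, 1.0, -0.0], [-0.0, -0.0, -1.0]] F [-0.1  0.   0.2] grip 0.08383708075440445 0.0
[322.43638869 200.71887299]
[322.24591942 190.65640831]
[322.11238815 183.60197042]
322 188
```

View pics/m1.png

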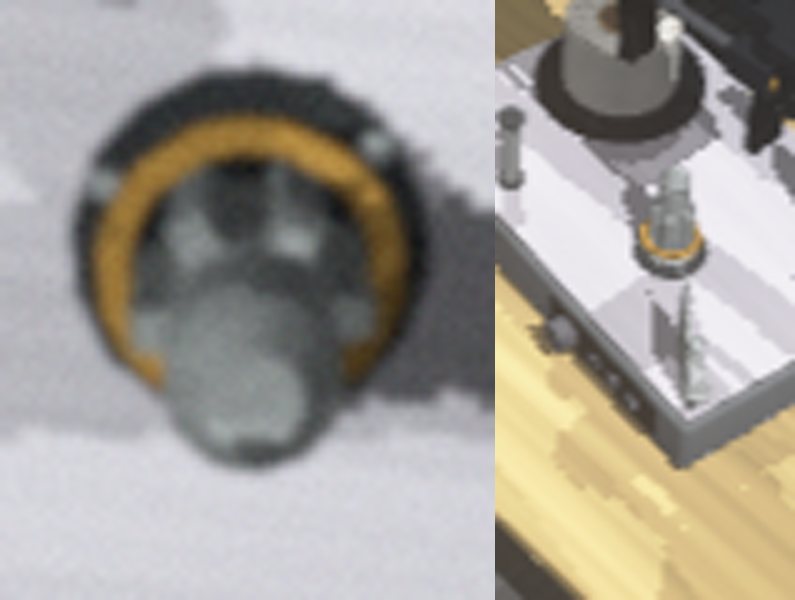

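```bash
python3 - <<'E'
from h import *
d=load('w4');P=[]
for x,y in [(190,240),(297,240),(352,320),(152,328)]:
    X=atz(d,289+x/7.5,148+y/7.5,.217);P.append(X);
P=np.array(P)
print("tip",atz(d,289+250/7.5,148+405/7.5,.246),"rim disc centre",atz(d,289+250/7.5,148+250/7.5,.19))
from scipy.optimize import least_squares
# opposite ribs 1,3? fit centre, radius, phase
def f(p,full=False):
    a=np.arctan2(P[:,1]-p[1],P[:,0]-p[0]);k=np.round((a-p[3])/(np.pi/3))*np.pi/3+p[3]
    return (P[:,:2]-p[:2]-p[2]*np.c_[np.cos(k),np.sin(k)]).ravel()
for ph in np.radians([0,20,40]):
    r=least_squares(f,[.5365,-.0768,.012,ph],x_scale=[.01,.01,.01,.3]);print(r.x[:3],np.degrees(r.x[3]),r.cost**.5*1e3)
c=np.array([.5365,-.0768]);v=P[:,:2]-c;print(np.degrees(np.arctan2(v[:,1],v[:,0]))%60,np.linalg.norm(v,axis=1))
E
python3 -m pendant '[[[0,0.06,-0.03,0,0,0,1],[0,0.06,0,0,0,0,1],[0,0.06,0,0,0,0,1],[0,0.06,0,0,0,0,1],[0,0.06,0,0,0,0,1]]]'
python3 -m pendant '[[[0.01,0.06,0,0,0,0,1],[0.01,0.016,0.03,0,0,0,1],[0,0,0.02,0,0,0,1],[0,0,0,0,0,0,1],[0,0,0,0,0,0,1]]]'
python3 - <<'E'
from h import *
d=wrist('w5')
for X in [(.549,.298,.177),(.457,.295,.177)]:print(proj(d,X))
u,v=np.round(proj(d,(.549,.298,.177))).astype(int)
cv2.imwrite("pics/m2.png",cv2.resize(d["img"][max(v-40,0):v+40,u-50:u+50,::-1],None,fx=7,fy=7,interpolation=cv2.INTER_CUBIC));print(u-50,max(v-40,0))
E
```

```text
tip [ 0.53694947 -0.07657154  0.246     ] rim disc centre [ 0.53491158 -0.07628978  0.19      ]
[ 0.53677736 -0.07644807  0.010736  ] -27.253524876709662 0.5185120912011933
[ 0.53677736 -0.07644807  0.010736  ] 32.74646376173198 0.5185120912187311
[ 0.53677736 -0.07644807  0.010736  ] 32.746475710933105 0.5185120912012249
[33.68898357 29.29246859 31.17407875 33.72564977] [0.01074906 0.01040446 0.01122723 0.01008025]
time: 6.08
position: [0.5472, 0.2199, 0.3383]
tool_rot: [-0.0, 1.0, 0.0, 0.001]
ft_force: [0.1, 0.0, 0.5]
grip_width: 0.0867
grip_force: 0.0
time: 6.7
position: [0.5281, 0.294, 0.2888]
tool_rot: [-0.0, 1.0, 0.0, 0.001]
ft_force: [0.5, -0.4, 0.2]
grip_width: 0.0872
grip_force: 0.0
t 6.7 p [0.5281 0.294  0.2888] rot [[-1.0, -0.0, 0.002], [-0.0, 1.0, 0.001], [-0.002, 0.001, -1.0]] F [ 0.5 -0.4  0.2] grip 0.08716541003135633 0.0
[324.91624343 220.18686016]
[321.59401713 112.28948984]
275 180
```

View pics/m2.png

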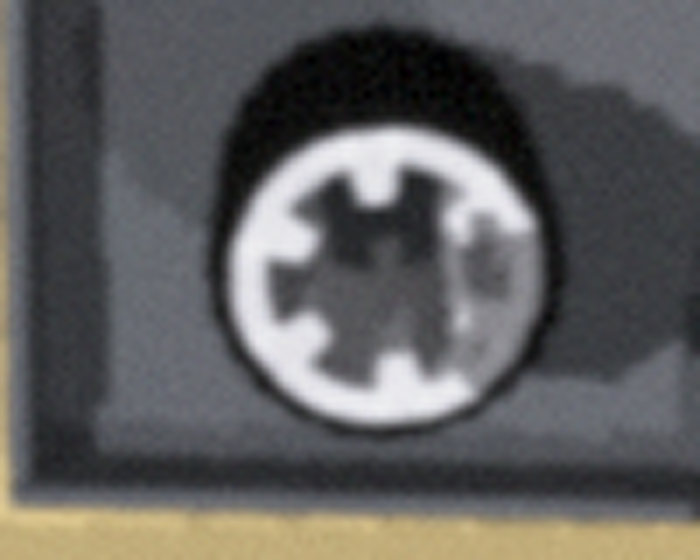

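The star-bored roller's top face is centred at about pixel (330,220). Its lobes run nearly vertical in the image, so the slot phase is about 37° against about 32.3° for the ribs. The roller sits at about (0.5485,0.302), and I'll grasp it now.

```bash
python3 -c "
from h import *
d=load('w5');print(atz(d,330.1,219.6,.177))"
python3 -m pendant '[[[-0.0205,0.008,0.03,0,0,0,0.71],[0,0,0.01,0,0,0,0.71],[0,0,0.03,0,0,0,0.71],[0,0,0.03,0,0,0,0.71],[0,0,0.034,0,0,0,0.71]]]' 40
python3 -m pendant '[[[0,0,0,0,0,0,0.3],[0,0,0,0,0,0,0.3],[0,0,0,0,0,0,0.3],[0,0,0,0,0,0,0.3],[0,0,0,0,0,0,0.3]]]' 40
```

```text
[0.54845139 0.30256798 0.177     ]
time: 7.38
position: [0.5484, 0.302, 0.1543]
tool_rot: [-0.0, 1.0, 0.0, 0.001]
ft_force: [0.5, 0.3, -0.9]
grip_width: 0.0622
grip_force: 0.0
time: 8.0
position: [0.549, 0.3025, 0.1556]
tool_rot: [-0.0, 1.0, 0.0, 0.002]
ft_force: [-0.5, -0.1, 6.2]
grip_width: 0.0451
grip_force: 40.0
```

```bash
python3 -m pendant '[[[0,0,-0.03,0,0,0,0.3],[0,0,-0.06,0,0,0,0.3],[0,0,-0.06,0,0,0,0.3],[0.003,-0.055,0,0,0,0,0.3],[0.003,-0.055,0,0,0,0,0.3]]]'
python3 -m pendant '[[[0.003,-0.055,0,0,0,0,0.3],[0.003,-0.055,0,0,0,0,0.3],[0,-0.055,0,0,0,0,0.3],[0,-0.055,0,0,0,0,0.3],[0,-0.044,0,0,0,0,0.3]]]'
python3 -m pendant '[[[0,-0.004,0,0,0,4.6,0.3],[0,0,0,0,0,0,0.3],[0,0,0,0,0,0,0.3],[0,0,0,0,0,0,0.3],[0,0,0,0,0,0,0.3]]]'
python3 - <<'E'
from h import *
d=wrist('w6')
from rig import camera
c=camera("scene");e=camera("top")
f=lambda im,x,y,w,h,k:cv2.resize(im[y:y+h,x:x+w,::-1],None,fx=k,fy=k,interpolation=cv2.INTER_CUBIC)
cv2.imwrite("pics/m3.png",np.hstack([f(d["img"],270,140,100,120,4),f(c["img"],320,170,100,120,4)]))
for z in(.27,.315):print(proj(d,(.5368,-.0765,z)))
E
```

```text
time: 8.62
position: [0.5417, 0.1916, 0.3047]
tool_rot: [-0.002, 1.0, 0.0, 0.001]
ft_force: [-0.2, -0.4, -0.9]
grip_width: 0.0448
grip_force: 40.0
time: 9.25
position: [0.5357, -0.0738, 0.3037]
tool_rot: [0.0, 1.0, -0.0, -0.0]
ft_force: [0.4, 0.9, -1.3]
grip_width: 0.045
grip_force: 40.0
time: 9.88
position: [0.5362, -0.0752, 0.3037]
tool_rot: [0.039, 0.999, -0.0, 0.0]
ft_force: [-0.5, 0.0, -2.4]
grip_width: 0.0449
grip_force: 40.0
t 9.875 p [ 0.5362 -0.0752  0.3037] rot [[-0.997, 0.078, 0.0], [0.078, 0.997, -0.0], [-0.0, -0.0, -1.0]] F [-0.5  0.  -2.4] grip 0.04494817554620187 39.99962345464155
[318.43303176 232.99617651]
[317.83036597 268.14636692]
```

View pics/m3.png

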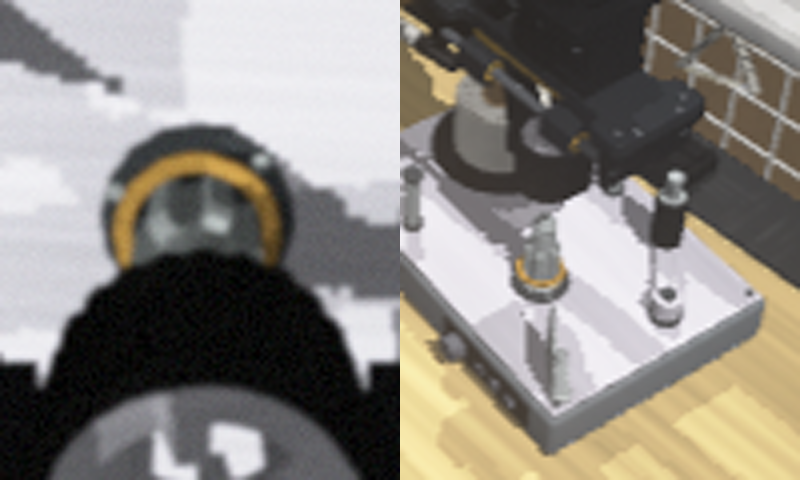

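The scene crop shows the pinch arm swung well to the rear, and the roller hangs above the spindle about 1.3 mm too far in +y. I'll correct that and lower it over the pilot.

```bash
python3 -m pendant '[[[-0.001,-0.0013,0.02,0,0,0,0.3],[0,0,0.01,0,0,0,0.3],[0,0,0.01,0,0,0,0.3],[0,0,0.01,0,0,0,0.3],[0,0,0,0,0,0,0.3]]]'
python3 -m pendant '[[[0,0,0.003,0,0,0,0.3],[0,0,0.003,0,0,0,0.3],[0,0,0,0,0,0,0.3],[0,0,0,0,0,0,0.3],[0,0,0,0,0,0,0.3]]]'
python3 -c "
from rig import get_obs
o=get_obs();print(o['position'],o['moment'])"
```

```text
time: 10.65
position: [0.5366, -0.077, 0.2528]
tool_rot: [0.04, 0.999, 0.0, -0.001]
ft_force: [0.6, 0.7, -1.4]
grip_width: 0.045
grip_force: 40.0
time: 11.28
position: [0.5372, -0.0773, 0.2478]
tool_rot: [0.04, 0.999, -0.0, 0.0]
ft_force: [-0.2, 0.7, -0.6]
grip_width: 0.045
grip_force: 40.0
[ 0.53716978 -0.07726298  0.24777498] [ 0.00452164  0.01116617 -0.01605063]
```

```bash
python3 -m pendant '[[[0,0,0.003,0,0,0,0.3],[0,0,0.003,0,0,0,0.3],[0,0,0.003,0,0,0,0.3],[0,0,0.003,0,0,0,0.3],[0,0,0,0,0,0,0.3]]]'
```

```text
time: 11.9
position: [0.5369, -0.0771, 0.2352]
tool_rot: [0.04, 0.999, 0.0, -0.0]
ft_force: [0.1, 0.2, -0.9]
grip_width: 0.0447
grip_force: 40.0
```

It has meshed: the underside is about 6 mm below the spline ends with no resistance. I'll push home.

```bash
python3 -m pendant '[[[0,0,0.005,0,0,0,0.3],[0,0,0.005,0,0,0,0.3],[0,0,0.005,0,0,0,0.3],[0,0,0.003,0,0,0,0.3],[0,0,0,0,0,0,0.3]]]'
python3 -m pendant '[[[0,0,0.003,0,0,0,0.3],[0,0,0.003,0,0,0,0.3],[0,0,0.001,0,0,0,0.3],[0,0,0,0,0,0,0.3],[0,0,0,0,0,0,0.3]]]'
```

```text
time: 12.52
position: [0.5369, -0.0772, 0.2176]
tool_rot: [0.04, 0.999, 0.0, -0.0]
ft_force: [-1.2, 0.7, 2.1]
grip_width: 0.0448
grip_force: 40.0
time: 13.15
position: [0.537, -0.0772, 0.2111]
tool_rot: [0.04, 0.999, -0.0, 0.0]
ft_force: [-2.2, 1.8, 5.5]
grip_width: 0.0447
grip_force: 40.0
```

```bash
python3 -m pendant '[[[0,0,0.001,0,0,0,0.3],[0,0,0.001,0,0,0,0.3],[0,0,0.001,0,0,0,0.3],[0,0,0,0,0,0,0.3],[0,0,0,0,0,0,0.3]]]'
python3 -m pendant '[[[0,0,0.001,0,0,0,0.3],[0,0,0,0,0,0,0.3],[0,0,0,0,0,0,0.3],[0,0,0,0,0,0,0.3],[0,0,0,0,0,0,0.3]]]'
```

```text
time: 13.78
position: [0.5371, -0.0772, 0.2094]
tool_rot: [0.04, 0.999, -0.0, 0.0]
ft_force: [-3.9, 2.4, 12.4]
grip_width: 0.0451
grip_force: 40.0
time: 14.4
position: [0.5372, -0.0772, 0.2093]
tool_rot: [0.04, 0.999, -0.0, 0.001]
ft_force: [-5.2, 2.4, 17.8]
grip_width: 0.0452
grip_force: 40.0
```

The roller hit the hard stop at the predicted height: force rises to 18 N with no further travel, so it's home. Handing in.

```bash
python3 -c "
from rig import hand_in
print(hand_in())"
```

```text
the job is handed in; nothing more can be done
None
```

The drive roller is meshed and pressed against its hard stop (about 18 N down, 40 N grip, still held), the pinch arm is swung clear, and the job was handed in at 14.4 s; no verdict came back.

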